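Crack a cooled lip-balm mould open with a wedge and hold it

TASK

The upper plate of the lip-balm mould has to be freed from its dark steel base. Take the orange wedge and, keeping it flat on the bench, push it thin end first, straight and centred, under the plate's overhanging end until that end just lifts off the base: stop when the plate's edge stands at the black line across the wedge's slope. Lift the plate with the wedge alone, do not touch it with the gripper, leave the two loose cases and the jar alone, and finish while still holding the wedge there.

Things in the scene. Friction and masses are not known exactly. Their poses are not given: they have to be found in the camera images.
- base: Fixed dark steel mould base, bed 172 x 80 x 14 high (mm). Origin: on the bench; the bed runs from x -92 to +80. +x runs along it to the end where the plate overhangs (roughly world +y, within 20 deg), z up. A back stop 22 mm above the bed at the -x end takes the push on the plate; cheeks 10 mm above the bed guide its sides.
- plate: Loose aluminium plate 230 x 50 x 22 (mm), 0.5 to 1 kg, on the base between its cheeks; three purple cases in it stand 72 mm above its top, the nearest 100 mm in from the lip. Origin: centre of its underside; +x to the overhanging end, z up. Seated, its underside is 14 mm above the bench; the +x end overhangs the bed by 70 mm, leaving a free gap 14 mm high.
- lip (a point): Middle of the lower edge of the plate's overhanging end face (plate x = +115 mm, underside). 14 mm above the bench when the plate is seated; it should end up about 4 mm higher.
- heel (a point): Middle of the lower edge of the plate's other end (plate x = -115 mm, underside), next to the base's back stop; it stays down as the plate tips.
- wedge: Loose orange wedge 134 x 30 (mm), 0.12 kg, lying flat. Origin: on its underside below its grip block's middle; +x to the thin tip (roughly world -y, within 30 deg), z up. Grip block: x -17 to 17, 42 tall; grip it across the 30 mm width. From x 17 the top slopes evenly from 31 mm high to 6 mm at the tip, x 117. It meets the lip once the tip is 32 mm under it.
- wedge_tip (a point): Middle of the thin end's lower edge (wedge x = 117, on the underside, mm).
- wedge_line (a point): Middle of the black line drawn across the slope (and down both sides) at wedge x = 69 mm, where the wedge is 18 mm high; with the lip's edge here the plate's end has risen 4 mm.
- case_a: Bystander: loose purple lip-balm case standing upright, 24 mm wide, 62 mm tall. Origin: centre of its underside.
- case_b: Bystander: a second such case. Origin: centre of its underside.
- jar: Bystander: loose small jar with a white lid, 60 mm wide, 55 mm tall. Origin: centre of its underside.
Mind the look-alikes: they are no part of the job. Leave any turquoise look-alike of the plate alone. There is more than one size of the wedge; the job needs the larger.

How it is judged:
On the way:
1. the wedge's tip is under the plate's overhang while the plate is still seated (x of wedge_tip in the frame of base between 0.07 and 0.147 m and y of wedge_tip in the frame of base between -0.03 and 0.03 m and height (world z) of lip below 0.0152 m and height (world z) of wedge_tip below 0.012 m), for 0.1 s.
At the end, for the whole second after the job is handed in: Lip 1.5 to 7 mm above its seat, resting on the wedge; heel down (2.5 mm) at the back stop (8 mm); wedge flat on the bench (5 mm, 4 deg), centred within 16 mm, straight within 12 deg, fingers on it (over 1 N); robot not touching the plate; all at rest (height (world z) of lip between 0.0155 and 0.021 m and height (world z) of heel below 0.0165 m and x of heel in the frame of base between -0.088 and -0.072 m and contact force between wedge and plate above 0.5 N and contact force between the fingers and wedge above 1 N and contact force between each of the fingers, the arm and plate below 0.5 N and y of wedge_tip in the frame of base between -0.016 and 0.016 m and x of wedge_tip in the frame of base below 0.135 m and angle between the x axis of wedge and the x axis of base, either way round below 0.21 rad and angle between wedge's own z axis and vertical below 0.07 rad and height (world z) of wedge below 0.005 m and linear speed of each of plate, wedge below 0.01 m/s); the arm keeps its last pose, push and grip.
It fails at once if a bystander (case, jar) was shifted more than 20 mm or knocked over (distance of any of case_a, case_b, jar from where it was at the start of the episode above 0.02 m or angle between any of case_a, case_b, jar's own z axis and vertical above 0.5 rad).
It fails at once if the plate was pried up too far (lip more than 12 mm above its seated height) (height (world z) of lip above 0.026 m).
It fails at once if the gripper or arm pushed or held the plate itself (over 4 N) (contact force between any of the fingers, the arm and plate above 4 N).
It also fails if it takes over 42 s, if anything falls off the work surface, if the arm or the gripper's body presses on something with over 40 N, if the wrist force passes 120 N, or if a joint passes its speed limit or range.

ROBOT

A 7-joint arm with a two-finger parallel gripper is mounted at the origin on the work surface. World frame = base frame: x ahead of the robot, y to its left, z up, the work surface at z = 0. Lengths are in m, angles in rad, forces in N, time in s.
With the tool pointing down it reaches from about 0.35 to 0.9 m from the base axis. Payload 8.1 kg.
Tool frame: the origin (TCP) lies midway between the tips of the shut fingers; the grasp point (between the pads) lies 19 mm behind it; y points along the fingers, z is the direction in which the jaws open and shut, and the axes are right-handed (so a half turn about y gives the same grasp; the last joint's range is limited). The gripper opens to 85 mm and grips with 20 to 120 N. Pads are 22 mm wide; open, the fingers measure 114 mm over their backs; the gripper's body (76 mm by 85 mm) begins 54 mm behind the grasp point. The pads swing forward as they close: fully open they stand 13 mm farther back than shut.
Start: joints at [-0.103, 0.434, 0.025, 1.573, -0.012, 1.134, -0.075], TCP at [0.625, -0, 0.231] pointing down, gripper open.
Joint ranges: [-2.62, 2.62], [-0.44, 2.09], [-1.27, 1.32], [0.08, 2.57], [-1.32, 4.46], [0.12, 2], [-2.74, 2.74]. Speed limits (rad/s): [2.22, 2.22, 3.01, 3.01, 3.14, 3.14, 3.14].

INTERFACE

Orientations are given as a unit quaternion [w, x, y, z].
In Python, from plant import state, imaging, env gives the robot as it stands. The module is installed in compiled form; this text tells all that it offers.
- The arm moves only by the tool move_arm, never from a script. Its argument "commands" is one flat list of numbers, 7 for each row, row after row: the shift along the tool's x, y, z in mm, then the turn, a rotation vector about the tool's x, y, z in degrees, then the finger opening in mm, from 0 to 85.4. In form: [x, y, z, rx, ry, rz, jaw, x, y, z, rx, ry, rz, jaw, ...]. A call has 1 to 8 rows; each row is the pose to reach, as a shift and turn from the pose measured when the call began, along the tool's axes at that moment; what a row does not reach only later rows make up. A row lasts 1/10 s, in which the tool goes at most 50 mm and 8.59 degrees, less where a joint would pass 70% of its speed; a pose out of reach is approached as far as the arm can. A call with a gripper value outside its range is refused whole. The fingers move at their own pace and stop on an object; the grip force is fixed at half the most. Time passes only in rows, so rows that repeat a pose let the fingers close. It gives the time, the measured TCP pose, the force and the opening at its end, in the units of the state.
- state(): the state, without advancing time (a new reading comes with each control period).
- imaging.snapshot(name): name is "scene" or "side" or "wrist"; returns the picture (400x640x3 uint8, red, green, blue); there is no depth.
- imaging.calibration(name): a dict with "mtx" (3x3 intrinsics, pixels), "position" and "orientation" of the camera in the world. Camera axes: x right, y down, z forward; pixel columns grow to the right and rows downward; lengths in m; the calibration is good to about 2 mm. The wrist camera is an equidistant fisheye: a pixel r from the principal point sees the ray r / f radians off the axis. A picture is of the moment at which its call begins: read the wrist's pose just before it. calibration takes no time and is no camera call; for the wrist camera it gives the pose at the moment of the call.
- env.close_job(): hands the job in, once; it reports no verdict.
The state is a dict: "time_s": time; "joints": joint angles; "joint_velocities": joint speeds; "tau": joint torques, N m; "tcp_pos": TCP position; "tool_rot": TCP orientation; "wrist_force": force on the tool from outside, world axes, zero at the start; "wrist_torque": the same for the moment, N m; "width": finger opening in m.
Only numpy, scipy, OpenCV 4.12 (cv2) and the standard library are available. Lean on these libraries where they do the work, as an engineer would, in place of code of your own. Each camera call takes 0.05 s, during which the arm holds its last target. There are 200 camera calls.

## Working session

There is one attempt and no reset: what is moved stays moved. The work goes in short steps, Python scripts to look and compute and a tool call to move; the robot and the scene stay as the last step left them, time stands still between calls to the robot, and variables do not carry over. Pictures are saved under pics/ and viewed, about 8 in all and at most 12, crops included, and the job is handed in when it is done.

Besides the shell and the picture viewer there is one more tool, called after "Emit:" as name(argument=value, ...), one argument or row to a line, values as JSON. move_arm: Moves the arm, as the interface text tells. Its arguments: {"type":"object","properties":{"commands":{"type":"array","items":{"type":"number"}}},"required":["commands"]}

```bash
mkdir -p pics; cat > h.py <<'E'
import numpy as np, cv2
from scipy.spatial.transform import Rotation as R
from plant import state, imaging, env
def q2R(q): return R.from_quat([q[1],q[2],q[3],q[0]])
def cal(n):
    c=imaging.calibration(n); return np.array(c["mtx"]),np.array(c["position"]),q2R(c["orientation"])
def ray(c,u,v,fish=False):
    K,p,Rm=c; x=(u-K[0,2])/K[0,0]; y=(v-K[1,2])/K[1,1]
    if fish:
        r=np.hypot(x,y); d=np.array([x/r*np.sin(r),y/r*np.sin(r),np.cos(r)]) if r>0 else np.array([0,0,1.])
    else: d=np.array([x,y,1.])
    return p,Rm.apply(d)
def onz(c,u,v,z,fish=False):
    p,d=ray(c,u,v,fish); return p+d*(z-p[2])/d[2]
def proj(c,P,fish=False):
    K,p,Rm=c; q=Rm.inv().apply(np.array(P)-p)
    if fish:
        t=np.arctan2(np.hypot(q[0],q[1]),q[2]); h=np.hypot(q[0],q[1]); x,y=q[0]/h*t,q[1]/h*t
    else: x,y=q[0]/q[2],q[1]/q[2]
    return K[0,0]*x+K[0,2],K[1,1]*y+K[1,2]
def save(n,im): cv2.imwrite(n,im[...,::-1])
E
python3 - <<'E'
from h import *
a=imaging.snapshot("scene");b=imaging.snapshot("side")
np.save("a.npy",a);np.save("b.npy",b)
save("pics/1.png",a);save("pics/2.png",b)
print(state()); [print(cal(n)[0],cal(n)[1],cal(n)[2].as_matrix()) for n in("scene","side","wrist")]
E
```

```text
{'time_s': 0.1, 'joints': array([-0.10257436,  0.43517277,  0.02498344,  1.57402084, -0.01160896,
        1.13398429, -0.07508598]), 'joint_velocities': array([-2.57094518e-04, -9.67547569e-04,  8.83476053e-04, -2.70159182e-03,
        3.76171718e-05, -1.29713338e-03,  1.11859551e-03]), 'tau': array([ 3.05215610e-03, -6.71761894e+01,  1.02813520e+00, -3.16906106e+01,
        1.58212596e-02,  7.24380094e-03, -3.14591728e-05]), 'tcp_pos': array([ 6.24543152e-01, -7.17486481e-05,  2.30586761e-01]), 'tool_rot': array([-0.49958594,  0.50036684, -0.50035011,  0.49969658]), 'wrist_force': array([-0.2291727 , -0.19836436,  0.15761999]), 'wrist_torque': array([-0.02960105,  0.00022049, -0.04225596]), 'width': 0.0854440839967145}
[[399.10709147   0.         321.49869783]
 [  0.         399.10709147 203.13556745]
 [  0.           0.           1.        ]] [1.30192376 0.21558782 0.51056954] [[-0.19943775  0.51678247 -0.83256259]
 [ 0.9799079   0.10713643 -0.16823288]
 [ 0.00225798 -0.84938664 -0.52776627]]
[[366.13981817   0.         313.8069764 ]
 [  0.         366.13981817 203.93236453]
 [  0.           0.           1.        ]] [ 0.28497813 -0.32623856  0.57592299] [[ 0.77817658 -0.46973933  0.41687668]
 [-0.6279015  -0.56767919  0.53242844]
 [-0.01345036 -0.67608084 -0.73670468]]
[[309.70691629   0.         319.7523625 ]
 [  0.         309.70691629 199.60894804]
 [  0.           0.           1.        ]] [0.62434378 0.06771824 0.37337951] [[ 9.99995358e-01  1.71069153e-03 -2.52132717e-03]
 [ 9.66508342e-04 -9.62869743e-01 -2.69964670e-01]
 [-2.88953592e-03  2.69960980e-01 -9.62866927e-01]]
```

View pics/1.png

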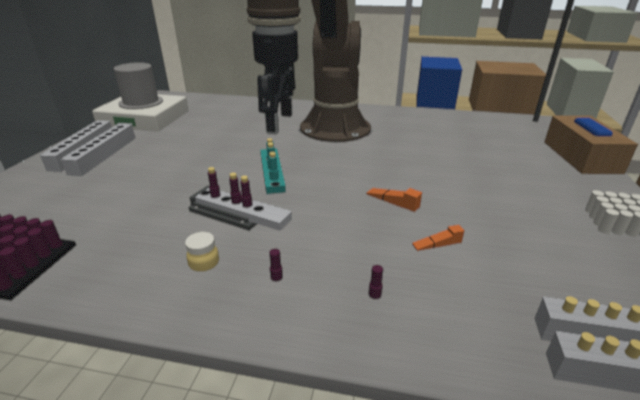

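View pics/2.png

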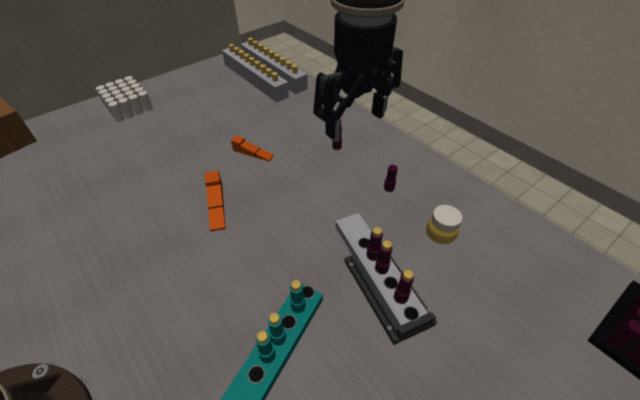

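The scene view shows two orange wedges: W1 at (395,197) and W2 at (440,238). The side view has them at (215,200) and (252,149). The grey plate is at (240,205) and the turquoise look-alike at (272,170). I'll measure both wedges to tell which is larger.

```bash
cat > m.py <<'E'
from h import *
a=np.load("a.npy");b=np.load("b.npy")
for n,im in(("scene",a),("side",b)):
    c=cal(n); hsv=cv2.cvtColor(im,cv2.COLOR_RGB2HSV)
    m=cv2.inRange(hsv,(3,150,60),(16,255,255))
    cs,_=cv2.findContours(m,cv2.RETR_EXTERNAL,cv2.CHAIN_APPROX_NONE)
    for k in cs:
        if cv2.contourArea(k)<100: continue
        print(n,cv2.contourArea(k),cv2.boundingRect(k))
        P=np.array([onz(c,u,v,0)[:2] for u,v in k[:,0]],np.float32)
        (cx,cy),(w,h),ang=cv2.minAreaRect(P*1000); print("  z0 rect mm",cx,cy,w,h,ang)
        ap=cv2.approxPolyDP(k,2,True)[:,0]
        for u,v in ap: print("   ",u,v,np.round(onz(c,u,v,0)*1000)[:2],np.round(onz(c,u,v,.042)*1000)[:2])
def crop(im,x0,y0,w,h,s): return cv2.resize(im[y0:y0+h,x0:x0+w],None,fx=s,fy=s,interpolation=cv2.INTER_CUBIC)
save("pics/3.png",np.vstack([crop(a,355,175,130,80,6)[:300*2],]))
save("pics/4.png",np.hstack([crop(a,180,160,120,80,3),crop(b,330,200,120,150,3)[:240]]) if 0 else crop(b,320,200,130,150,4))
save("pics/5.png",crop(a,180,160,130,80,6))
E
python3 m.py
```

```text
scene 522.0 (413, 226, 50, 24)
  z0 rect mm 586.6759033203125 332.9408264160156 47.8372917175293 135.7224884033203 44.388160705566406
    462 229 [539. 377.] [602. 363.]
    459 226 [529. 371.] [592. 358.]
    449 227 [537. 349.] [600. 338.]
    444 232 [559. 337.] [620. 327.]
    413 244 [616. 272.] [672. 267.]
    418 249 [631. 282.] [686. 276.]
    460 241 [585. 369.] [644. 356.]
scene 573.5 (368, 189, 53, 21)
  z0 rect mm 414.9360046386719 232.31118774414062 131.04092407226562 87.053955078125 64.160888671875
    368 192 [420. 158.] [493. 163.]
    411 209 [479. 266.] [547. 262.]
    418 206 [462. 282.] [531. 277.]
    420 192 [393. 287.] [468. 281.]
    411 189 [382. 265.] [458. 261.]
    405 192 [401. 250.] [475. 247.]
    372 189 [403. 166.] [477. 170.]
side 829.0 (205, 171, 20, 60)
  z0 rect mm 455.67254638671875 241.12921142578125 179.8687286376953 34.862613677978516 66.09284210205078
    218 171 [504. 314.] [488. 268.]
    205 173 [477. 328.] [463. 280.]
    211 230 [407. 167.] [398. 131.]
    224 228 [429. 154.] [419. 119.]
side 421.0 (231, 136, 42, 25)
  z0 rect mm 601.11962890625 335.8705749511719 47.419063568115234 135.16790771484375 11.84709358215332
    231 140 [587. 397.] [565. 345.]
    234 150 [572. 358.] [551. 308.]
    254 156 [598. 306.] [575. 260.]
    255 153 [606. 314.] [583. 267.]
    257 157 [602. 298.] [579. 253.]
    267 160 [614. 273.] [590. 230.]
    272 156 [632. 278.] [607. 234.]
    239 136 [612. 399.] [588. 346.]
```

View pics/3.png

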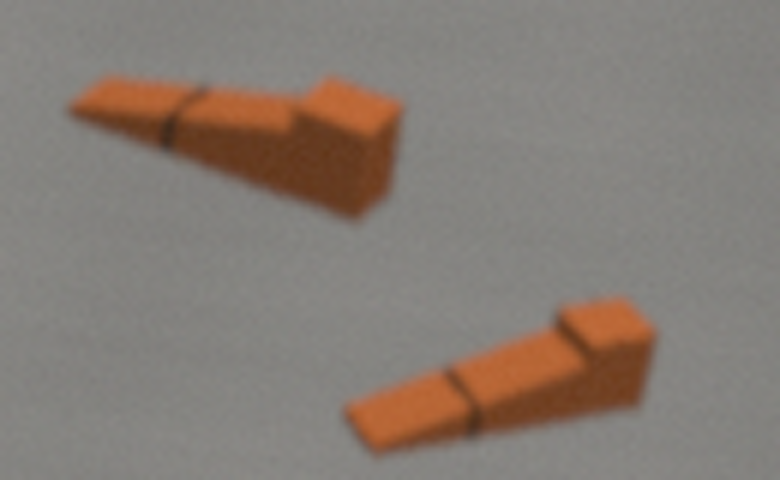

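View pics/4.png

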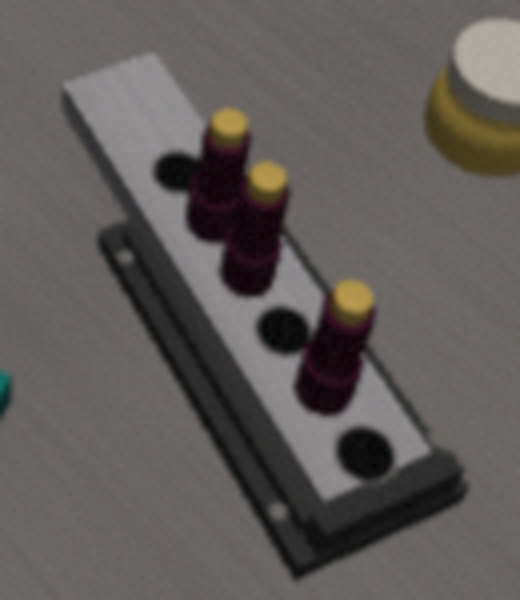

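View pics/5.png

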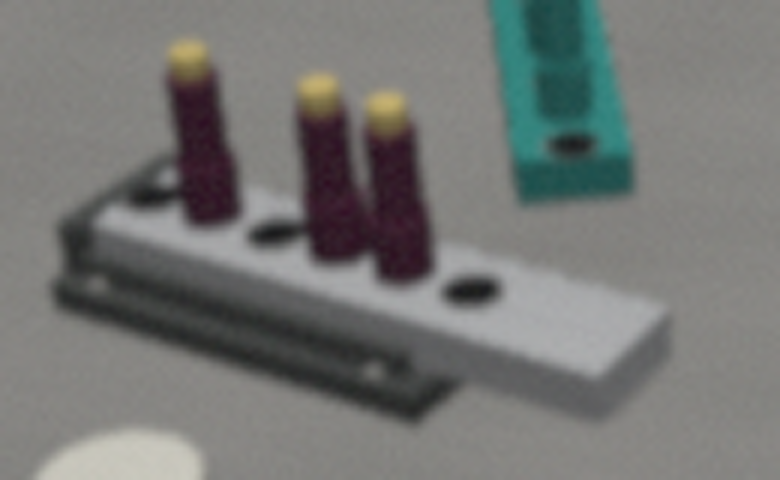

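The scene crop settles it. W1 (upper) runs from tip (367,193) to heel (411,209), about 125 mm or more on the bench. W2 is about 100 mm, so W1 is the larger wedge. The plate's overhanging lip is at the right end of the grey plate, near scene pixel (286,217).

```bash
python3 - <<'E'
from h import *
S=cal("scene");D=cal("side")
f=lambda c,l,z:[print(p,z,np.round(onz(c,*p,z)*1000,1)[:2]) for p in l]
print("plate scene");f(S,[(291.3,211.3),(280,223),(196.2,197.5)],.036);f(S,[(280,229.7),(291.3,217.5)],.014)
print("plate side");f(D,[(336.2,222),(358,213.7),(400,325),(427.5,312.5)],.036)
print("block top scene");f(S,[(410,188),(422,192.5),(415,197.5),(404.7,193)],.042)
print("wedge bottom scene");f(S,[(414,211.5),(367,193.3)],0)
print("block top side");f(D,[(218,171),(205,173)],.042)
print("tip side");f(D,[(211,230),(224.5,228.5)],0.003)
# wrist
print("bystanders");f(S,[(276,279),(375,297),(203,268)],0)
w=imaging.snapshot("wrist");save("pics/6.png",w)
E
```

```text
plate scene
(291.3, 211.3) 0.036 [599.7   6.6]
(280, 223) 0.036 [647.7  -4.8]
(196.2, 197.5) 0.036 [ 587.7 -223.1]
(280, 229.7) 0.014 [641.5  -7.8]
(291.3, 217.5) 0.014 [591.6   3.5]
plate side
(336.2, 222) 0.036 [5.941e+02 2.000e-01]
(358, 213.7) 0.036 [640.7 -11.1]
(400, 325) 0.036 [ 534.2 -215.9]
(427.5, 312.5) 0.036 [ 582.8 -229.2]
block top scene
(410, 188) 0.042 [453.5 258.2]
(422, 192.5) 0.042 [469.3 285.9]
(415, 197.5) 0.042 [495.7 270. ]
(404.7, 193) 0.042 [479.8 246.5]
wedge bottom scene
(414, 211.5) 0 [488.9 272.8]
(367, 193.3) 0 [427. 156.]
block top side
(218, 171) 0.042 [487.9 267.6]
(205, 173) 0.042 [463.  279.9]
tip side
(211, 230) 0.003 [406. 164.]
(224.5, 228.5) 0.003 [428.8 150.1]
bystanders
(276, 279) 0 [775.   23.4]
(375, 297) 0 [784.  207.4]
(203, 268) 0 [ 773.8 -122.8]
```

View pics/6.png

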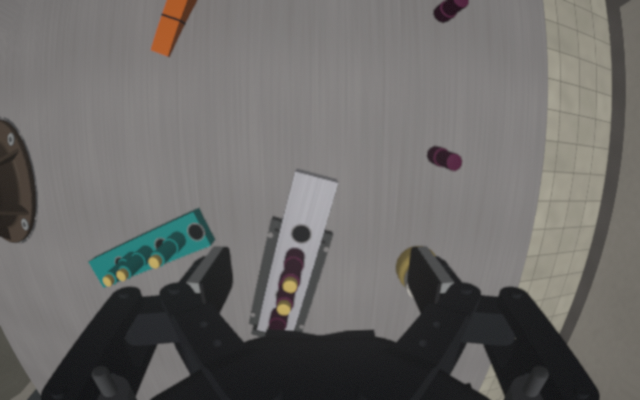

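The wrist view shows the plate's lip at (317,176) with free bench ahead of it. The wedge tip is at (165,50). Lip and plate axis (15.3° off +y) agree across views, and the big wedge's block is at about (470,263), heading 26° off -y. I'll move above it.

Emit:
move_arm(
  commands=[-263,70,-154,0,26.4,0,85,-263,70,-154,0,26.4,0,85,-263,70,-154,0,26.4,0,85,-263,70,-154,0,26.4,0,85,-263,70,-154,0,26.4,0,85,-263,70,-154,0,26.4,0,85,-263,70,-154,0,26.4,0,85,-263,70,-154,0,26.4,0,85],
)

```text
time_s: 0.95
tcp_pos: [0.4684, 0.2655, 0.1601]
tool_rot: [0.373, -0.375, 0.601, -0.599]
wrist_force: [-0.5, 0.2, -0.3]
width: 0.0853
```

```bash
python3 - <<'E'
from h import *
c=cal("wrist");w=imaging.snapshot("wrist");s=state()
print(s["tcp_pos"],q2R(s["tool_rot"]).as_matrix().round(3),s["joint_velocities"].round(3))
m=cv2.inRange(cv2.cvtColor(w,cv2.COLOR_RGB2HSV),(3,150,60),(16,255,255))
cs,_=cv2.findContours(m,cv2.RETR_EXTERNAL,cv2.CHAIN_APPROX_NONE)
for k in cs:
    if cv2.contourArea(k)<100: continue
    print(cv2.contourArea(k))
    for p in cv2.approxPolyDP(k,2.5,True)[:,0]: print(p,*[(onz(c,*map(float,p),z,True)[:2]*1000).round(1) for z in(0,.006,.042)])
save("pics/7.png",w)
E
```

```text
[0.47003282 0.26343496 0.16058476] [[-0.443 -0.002  0.897]
 [-0.897 -0.001 -0.443]
 [ 0.001 -1.    -0.001]] [ 0.037 -0.007  0.037 -0.01   0.007  0.003  0.01 ]
3282.0
[311 169] [465.9 282.2] [466.5 283. ] [470.4 288.3]
[307 176] [459.1 277.6] [459.9 278.5] [464.6 284.3]
[308 252] [422.7 202.8] [424.2 205.3] [433.2 219.9]
[316 254] [429.4 196.9] [430.8 199.5] [439.  214.9]
[308 257] [419.9 197.4] [421.5 200. ] [430.8 215.3]
[309 286] [404.1 163.8] [406. 167.] [417.2 186.3]
[332 287] [427.  151.1] [428.4 154.6] [436.9 175.4]
[339 177] [487.4 262.7] [487.6 263.9] [488.9 271.5]
[335 170] [486.9 270.8] [487.1 271.9] [488.5 278.5]
2437.0
[392  31] [599.1 373.5] [597.1 372.6] [585.1 367. ]
[376  54] [573.3 358. ] [571.8 357.4] [562.9 353.6]
[451 118] [618.9 269.2] [616.5 270.3] [602.2 277.1]
[461 105] [635.2 277.3] [632.5 278.3] [616.3 284.1]
[460 101] [635.9 281.6] [633.1 282.4] [616.8 287.8]
[413  51] [609.8 346.9] [607.6 346.4] [594.3 344. ]
[412  46] [611.2 351.9] [609.  351.4] [595.5 348.4]
```

View pics/7.png

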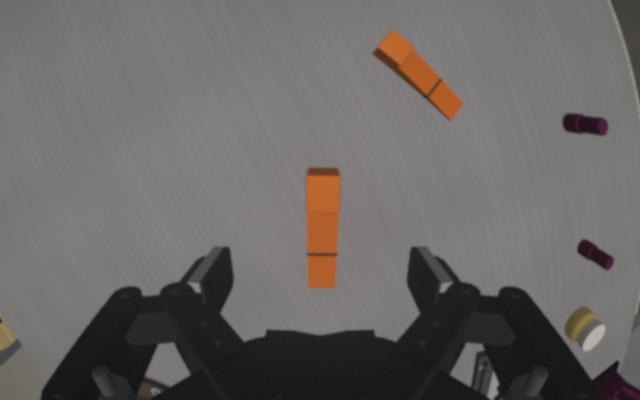

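The wrist view has the big wedge centred between the fingers: rear edge (323,175), black line (322,254), tip (321,287). Its length measures 131 mm against 134 given. The block at (469.7,263.9) is under the TCP, with yaw off by 0.6°. I'll descend, then grip.

Emit:
move_arm(
  commands=[0,50,0,0,0.6,0,70,0,100,0,0,0.6,0,70,0,135,0,0,0.6,0,70,0,149,0,0,0.6,0,70,0,149,0,0,0.6,0,70,0,149,0,0,0.6,0,45,0,149,0,0,0.6,0,45,0,149,0,0,0.6,0,45],
)

```text
time_s: 1.8
tcp_pos: [0.4708, 0.2635, 0.0129]
tool_rot: [0.37, -0.37, 0.603, -0.602]
wrist_force: [-0.6, 0.6, -0.1]
width: 0.0451
```

Emit:
move_arm(
  commands=[0,0,0,0,0,0,0,0,0,0,0,0,0,0,0,0,0,0,0,0,0,0,0,0,0,0,0,0,0,0,0,0,0,0,0,0,0,0,0,0,0,0,0,0,0,0,0,0,0,0,0,0,0,0,0,0],
)

```text
time_s: 2.6
tcp_pos: [0.4715, 0.2639, 0.0141]
tool_rot: [0.371, -0.369, 0.603, -0.602]
wrist_force: [-0.2, -0.7, 7.4]
width: 0.0291
```

```bash
python3 - <<'E'
from h import *
s=state();print(s["tcp_pos"],q2R(s["tool_rot"]).as_matrix().round(3),s["wrist_force"],s["width"])
E
```

```text
[0.4715245  0.26389937 0.01412204] [[-0.453  0.002  0.892]
 [-0.892  0.002 -0.453]
 [-0.002 -1.     0.001]] [-0.19362587 -0.68200145  7.42800344] 0.029056537352675816
```

The wedge is gripped at 29 mm opening. Next I slide it to the start pose, on the plate's axis about 50 mm in front of the lip.

Emit:
move_arm(
  commands=[1,0,28,0,-1.5,0,0,2,0,56,0,-3,0,0,3,0,84,0,-4.5,0,0,4,0,112,0,-6,0,0,5,0,140,0,-7.5,0,0,5,0,168,0,-9,0,0,6,0,196,0,-10.5,0,0,7,0,218,0,-11.6,0,0],
)

```text
time_s: 3.4
tcp_pos: [0.6644, 0.1576, 0.0148]
tool_rot: [-0.43, 0.428, -0.562, 0.562]
wrist_force: [0.6, -0.4, -0.5]
width: 0.0294
```

```bash
python3 - <<'E'
from h import *
imaging.snapshot("side");c=cal("wrist");w=imaging.snapshot("wrist");s=state()
print(s["tcp_pos"],q2R(s["tool_rot"]).as_matrix().round(3),s["wrist_force"],s["width"])
m=cv2.inRange(cv2.cvtColor(w,cv2.COLOR_RGB2HSV),(3,150,60),(16,255,255))
cs,_=cv2.findContours(m,cv2.RETR_EXTERNAL,cv2.CHAIN_APPROX_NONE)
for k in cs:
    if cv2.contourArea(k)<100: continue
    print(cv2.contourArea(k))
    for p in cv2.approxPolyDP(k,2.5,True)[:,0]: print(p,*[(onz(c,*map(float,p),z,True)[:2]*1000).round(1) for z in(0,.006,.042)])
b=imaging.snapshot("side")
o=np.vstack([np.hstack([w[150:400,180:460]]*1),])
o=cv2.resize(w[190:350,220:420],None,fx=3,fy=3,interpolation=cv2.INTER_CUBIC)
save("pics/8.png",o); np.save("w.npy",w)
print(c[1],c[2].as_quat())
E
```

```text
[0.66587035 0.1554922  0.0147586 ] [[-0.267  0.005  0.964]
 [-0.964 -0.    -0.267]
 [-0.001 -1.     0.005]] [ 0.12845395 -0.58139619 -1.53822526] 0.02923664185436154
7552.0
[295 215] [658.4 172.3] [659.4 174.1] [665.3 185. ]
[284 248] [646.7 155.3] [648.2 157.7] [656.8 172.4]
[286 306] [635.5 117.1] [637.4 121. ] [648.6 144.5]
[291 312] [637.1 111.9] [638.9 116. ] [649.7 140.6]
[292 330] [633.1  97.6] [635.1 102.3] [646.8 130.1]
[314 335] [645.7  89.9] [647.1  94.8] [656.  124.5]
[345 331] [665.9  87.7] [666.6  92.7] [670.8 122.8]
[347 313] [670.4 101.9] [671.  106.3] [674.2 133.3]
[354 299] [676.9 111.1] [677.2 115.2] [679. 140.]
[356 257] [684.4 139. ] [684.4 142. ] [684.4 160.5]
[346 216] [684.7 164.5] [684.7 166.6] [684.6 179.2]
2643.0
[145   0] [608.6 317.9] [611.4 314.2] [628.8 291.8]
[124  26] [591.5 308.5] [595.  305.1] [616.2 284.9]
[168  68] [613.9 270.3] [616.5 268.4] [632.7 256.9]
[196  38] [633.9 280.2] [635.8 277.9] [647.3 264.1]
[160   0] [618.  312.9] [620.5 309.3] [635.7 288.1]
517.5
[97  0] [574.2 338.1] [578.4 333.6] [603.5 306.6]
[121  23] [589.8 311.5] [593.4 308.1] [615.  287.1]
[141   0] [606.  319.4] [608.9 315.6] [626.9 292.9]
[0.68448068 0.21980857 0.15780131] [ 0.98180547 -0.13264159 -0.01592008  0.13494735]
```

View pics/8.png

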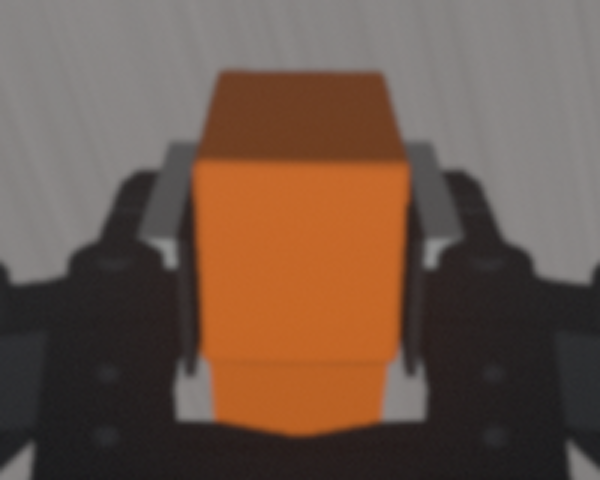

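The wrist camera sees only the grip block (top rear edge at rows ~243), squarely held; the tip is hidden. So I'll measure tip and lip with the fixed cameras.

```bash
python3 - <<'E'
from h import *
c=cal("wrist")
print([(onz(c,u,v,.042,True)*1000).round(1)[:2] for u,v in((285,243.5),(356,243.5),(287.5,309.5),(349.5,309.5))])
a=imaging.snapshot("scene");b=imaging.snapshot("side");np.save("a2.npy",a);np.save("b2.npy",b)
for n,im in(("scene",a),("side",b)):
    c=cal(n); m=cv2.inRange(cv2.cvtColor(im,cv2.COLOR_RGB2HSV),(3,150,50),(16,255,255))
    for k in cv2.findContours(m,cv2.RETR_EXTERNAL,cv2.CHAIN_APPROX_NONE)[0]:
        if cv2.contourArea(k)<60: continue
        print(n,cv2.boundingRect(k))
        for p in cv2.approxPolyDP(k,2,True)[:,0]: print("  ",p,(onz(c,*map(float,p),.0)[:2]*1000).round(1))
    print(n,"tip pred",proj(c,[.6345,.043,0]),"lip pred",proj(c,[.619,-.002,.014]))
C=lambda im,x,y:cv2.resize(im[y:y+75,x:x+100],None,fx=6,fy=6,interpolation=cv2.INTER_CUBIC)[:,:]
o=np.hstack([C(a,260,175),C(b,305,150)]);o=cv2.resize(o,(800,300)); 
o=np.vstack([cv2.resize(C(a,262,170),(400*1,300)),cv2.resize(C(b,300,160),(400,300))])
save("pics/9.png",np.vstack([cv2.resize(a[180:240,255:355],(500,300),interpolation=2),cv2.resize(b[165:225,310:410],(500,300),interpolation=2)]))
E
```

```text
[array([654.4, 177.2]), array([682.2, 169.5]), array([645.2, 145.5]), array([672.2, 138. ])]
scene (354, 231, 12, 25)
   [362 231] [591.3 162.2]
   [358 232] [596.8 154.2]
   [359 250] [658.4 163.8]
   [354 254] [673.2 155.5]
   [357 255] [675.1 161.8]
   [364 248] [649.8 173.1]
   [365 234] [601.  169.8]
scene (303, 231, 46, 22)
   [303 237] [638.6  41.5]
   [348 252] [669.4 142.8]
   [345 250] [664.2 135.9]
   [346 239] [627.  132.4]
   [340 233] [608.3 116.5]
   [309 231] [614.7  49.1]
scene (414, 226, 49, 24)
   [462 229] [539.4 376.7]
   [459 226] [528.8 371.3]
   [449 227] [537.3 349.2]
   [446 231] [554.2 341.8]
   [418 241] [603.2 281.8]
   [414 245] [618.9 273.7]
   [418 249] [630.7 281.8]
   [459 241] [585.7 366.5]
scene tip pred (np.float64(304.1341732735123), np.float64(235.96785262901182)) lip pred (np.float64(285.5406101273998), np.float64(224.09515357688298))
side (308, 158, 33, 56)
   [308 159] [692.3 213.1]
   [308 179] [649.1 158.4]
   [329 213] [619.2  49.8]
   [340 209] [644.3  43.6]
   [323 174] [686.1 149.4]
   [321 164] [704.7 179.1]
   [317 158] [711.3 202.1]
side (231, 136, 42, 25)
   [231 140] [587.1 397.5]
   [234 150] [572.4 357.5]
   [254 156] [598.1 306.1]
   [255 154] [604.1 311. ]
   [267 160] [614.2 273.4]
   [272 156] [631.9 278. ]
   [242 137] [615.3 390.1]
   [235 136] [603.6 405.4]
side (0, 99, 15, 19)
   [ 0 99] [ 159.9 1010.3]
   [  0 117] [143.7 903.2]
   [  4 113] [155.9 918.5]
   [ 12 113] [173.5 903.6]
   [ 14 111] [179.9 911.3]
side tip pred (np.float64(336.6807078984827), np.float64(211.37244825320192)) lip pred (np.float64(346.03802092400565), np.float64(223.57413239809904))
```

View pics/9.png

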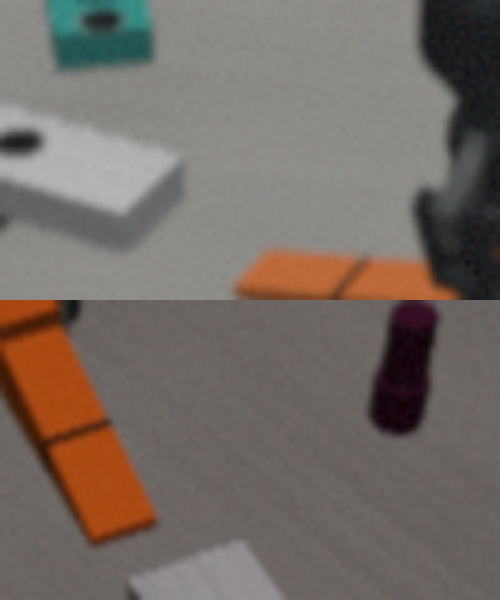

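Tip is at (632,45) from both cameras. In the crop it is at side pixel (335,211), and the lip's top edge at side (347,217). The lip is about (618.5,-3), so the lateral offset is about 1 mm, the yaw matches, and there are 50 mm to the lip. I'll advance 70 mm so the tip goes about 20 mm under.

Emit:
move_arm(
  commands=[12,1,0,0,0,0,0,24,1,0,0,0,0,0,36,1,0,0,0,0,0,48,1,0,0,0,0,0,60,1,0,0,0,0,0,70,1,0,0,0,0,0,70,1,0,0,0,0,0,70,1,0,0,0,0,0],
)

```text
time_s: 4.45
tcp_pos: [0.6434, 0.0896, 0.0142]
tool_rot: [-0.429, 0.428, -0.562, 0.563]
wrist_force: [-1.6, -2.2, 9.0]
width: 0.0289
```

```bash
python3 - <<'E'
from h import *
s=state();print(s["tcp_pos"],q2R(s["tool_rot"]).as_matrix().round(3),s["wrist_force"],s["width"])
a=imaging.snapshot("scene");b=imaging.snapshot("side")
save("pics/10.png",np.vstack([cv2.resize(a[180:240,255:355],(500,300),interpolation=2),cv2.resize(b[165:225,310:410],(500,300),interpolation=2)]))
E
```

```text
[0.64340699 0.08963587 0.01417633] [[-0.265  0.002  0.964]
 [-0.964  0.    -0.265]
 [-0.001 -1.     0.002]] [-1.57623186 -2.24940076  8.98269187] 0.028905738302337253
```

View pics/10.png

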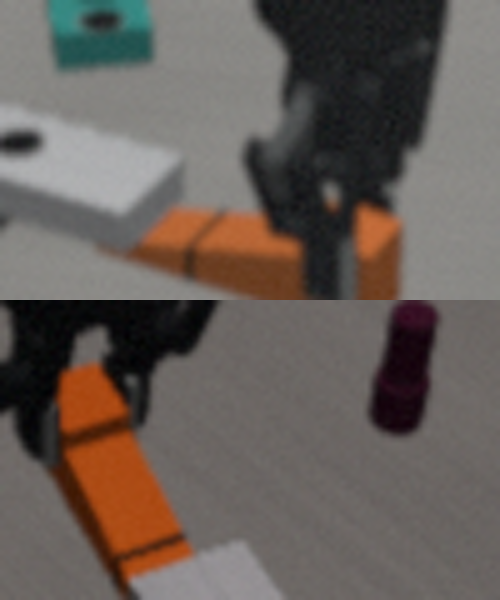

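The tip is about 20 mm under the overhang. The crops show the lip covering the tip in both views, with the line ahead of the lip at scene (296,229), and the plate still seated. The slide drifted about 3 mm sideways, so I'll correct +3 along tool z and push on gently.

Emit:
move_arm(
  commands=[2,0,2,0,0,0,0,5,0,3,0,0,0,0,8,0,3,0,0,0,0,11,0,3,0,0,0,0,14,0,3,0,0,0,0,17,0,3,0,0,0,0,20,0,3,0,0,0,0,20,0,3,0,0,0,0],
)

```text
time_s: 5.35
tcp_pos: [0.6412, 0.0711, 0.0142]
tool_rot: [0.43, -0.428, 0.562, -0.562]
wrist_force: [0.2, 5.6, -0.3]
width: 0.0291
```

```bash
python3 - <<'E'
from h import *
s=state();print(s["tcp_pos"],q2R(s["tool_rot"]).as_matrix().round(3),s["wrist_force"],s["width"])
E
```

```text
[0.64122428 0.07112001 0.0142471 ] [[-0.264  0.003  0.964]
 [-0.964  0.002 -0.264]
 [-0.003 -1.     0.002]] [ 0.23932087  5.56395969 -0.26401314] 0.029130120297683713
```

Contact: 5.6 N of push, with the tip about 38 mm under. About 10 mm more to the line.

Emit:
move_arm(
  commands=[2,0,0,0,0,0,0,4,0,0,0,0,0,0,6,0,0,0,0,0,0,8,0,0,0,0,0,0,10,0,0,0,0,0,0,10,0,0,0,0,0,0,10,0,0,0,0,0,0,10,0,0,0,0,0,0],
)

```text
time_s: 6.15
tcp_pos: [0.6389, 0.0634, 0.0143]
tool_rot: [0.431, -0.427, 0.562, -0.561]
wrist_force: [2.1, 5.4, -0.3]
width: 0.0288
```

```bash
python3 - <<'E'
from h import *
a=imaging.snapshot("scene");b=imaging.snapshot("side")
s=state();print(s["tcp_pos"],q2R(s["tool_rot"]).as_matrix().round(3),s["wrist_force"],s["width"])
a0=np.load("a2.npy")
save("pics/11.png",np.vstack([cv2.resize(a[190:240,255:355],(700,350),interpolation=2),cv2.resize(b[185:235,320:420],(500,250),interpolation=2).repeat(1,0)[:, :] if 0 else cv2.resize(b[190:225,310:410],(700,245),interpolation=2)]))
E
```

```text
[0.63893783 0.06343224 0.01431396] [[-0.263  0.004  0.965]
 [-0.965  0.004 -0.263]
 [-0.005 -1.     0.002]] [2.84909829 5.63673215 0.1442397 ] 0.029089932885857404
```

View pics/11.png

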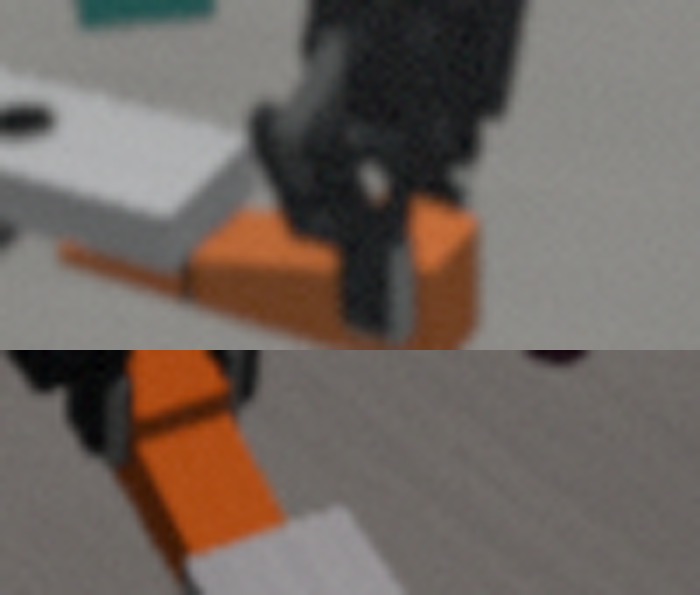

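The line's side mark, at scene (281.5,230), is right at the lip's lower edge, and on top the line has just gone under. The lip's top corner has moved up about 1.4 px (about 3 mm). By dead reckoning the tip is about 46 mm under, centred within 1 mm. I'll check that nothing is moving, then hand in.

```bash
python3 - <<'E'
from h import *
a0=np.load("a2.npy")[188:216,262:288]
for i in range(4): a=imaging.snapshot("scene")
s=state();print(s["time_s"],s["tcp_pos"],s["wrist_force"],abs(s["joint_velocities"]).max(),s["width"])
# vertical shift of lip top edges: gradient edge rows by column
g=lambda im:cv2.cvtColor(im,cv2.COLOR_RGB2GRAY).astype(float)
A,B=g(np.load("a2.npy")),g(a)
S=cal("scene")
print("expected px rise for 4mm",np.subtract(proj(S,[.643,-.008,.036]),proj(S,[.643,-.008,.040])))
p0=A[200:222,272:288].astype(np.float32);p1=B[200:222,272:288].astype(np.float32)
print("shift",cv2.phaseCorrelate(p0,p1,cv2.createHanningWindow(p0.shape[::-1],cv2.CV_32F)))
print(env.close_job())
E
```

```text
6.45 [0.63889156 0.06341469 0.01427718] [2.12937117 5.89338006 0.4892964 ] 0.0018235269974036545 0.029277905052632006
expected px rise for 4mm [0.10277339 1.57819011]
shift ((-0.4038626987028966, -0.6545313197066296), 1.0549754599730174)
the job is handed in; nothing more can be done
None
```

I pushed the larger orange wedge under the plate's overhanging end until the lip stood at the black line, and handed the job in while still holding it there. No verdict was reported, so success is not confirmed.

I slid the wedge flat along the bench, lined it up with the plate's axis, and put the tip about 20 mm under the seated plate. I then corrected about 3 mm of sideways drift and pushed on slowly.

**Checks that agreed:**
- **Position:** the line sits at the lip's lower edge in the last pictures. The tip works out to be about 46 mm under the lip, centred within about 1 mm and straight within about 1°.
- **Hold:** the arm was at rest, pushing steadily with about 6 N, and the wedge was gripped at 29 mm opening.
- **Surroundings:** I did not re-measure the cases or jar; the arm's path stayed well away from them.

**Check that disagreed:** the size of the lift is uncertain. By eye, the plate's corner rose about 1.4 px (about 3 mm), and 46 mm of wedge implies 3.5 mm. A rough image-correlation check, run in the same script as the hand-in, gave only 0.65 px (about 1.7 mm). Its patch was small and included plate that rises less, so I trust it less, but it is close to the 1.5 mm lower limit.

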